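# Hang the slide rack on the drain-stand hook

### The job

The rack of microscope slides has just been rinsed: pick it up and hang it by its wire handle on the hook of the drain stand, so that it hangs freely over the blue drip tray. Do not tip the rack over on the way, and leave the beaker, the bottle and the tube block where they are.

Things in the scene. Friction and masses are not known exactly. Their poses are not given: they have to be found in the camera images.
- rack: Loose slide rack, 0.25 kg, on the bench: white cradle 40 (x) by 84 (y) by 40 mm tall with six glass slides fixed in it, and a rigid handle of 6 mm steel wire in its y-z plane. Origin: centre of underside, z up. The handle's two legs are vertical at y = +-26 mm (58 mm over the outsides) from z = 72 to 120 mm; between them it is open along x from z = 41 mm up to the bar. Symmetric.
- handle (a point): Middle of the level top bar of the rack's handle, on the wire's centre line, 131 mm above the rack's underside. The bar is 26 mm long, along y, then bends down to the legs. Axes as the rack's.
- stand: Drain stand, fixed. Origin: at bench level on the axis of its upright rod (12 mm thick, 355 mm tall); z up; its hook points to -x, roughly to the robot. Foot plate from x = -150 to +40 mm, 130 mm wide, with a blue drip tray in front of the rod (rim 32 mm high). A block 28 x 26 x 26 mm at z = 197 mm holds the hook. A spare clamp at z = 285 mm points away to x = +140 mm.
- knob (a point): Front end of a black screw knob (22 mm across) that sticks out forward from a block (40 x 34 x 40 mm, around the stand's rod) above the hook: 285 mm above the bench, 44 mm in front of the rod's axis. It leaves no room for a gripper held vertically over the hook; one tilted some 30 to 40 degrees, its body leaning to the side the hook points to (-x), clears it. Axes as the stand's.
- hook_seat (a point): Top of the hook's wire (8 mm thick) at its low point, where the handle's bar is to rest: 38 mm in front of the rod's axis, 191 mm above the bench; axes as the stand's. From here the hook rises forward to its tip, 26 mm ahead (-x) and 23 mm higher, and gently backward to its block 24 mm behind. When hung, the bar's centre line is about 3 mm above this point.
- beaker: Bystander: open glass beaker, 72 mm across, 95 mm tall. Origin: centre of the underside.
- bottle: Bystander: white plastic bottle with a blue cap, 64 mm across, 150 mm tall. Origin: centre of the underside.
- tube_block: Bystander: black tube block with round wells, 85 (x) by 125 (y) by 40 mm. Origin: centre of the underside.
Mind the look-alikes: they are no part of the job. What is shaped like the rack but green or turquoise is not meant.

How it is judged (in metres and radians):
At the end, for the whole second after the job is handed in: The rack hangs by its handle in the hook: the middle of the handle's bar is within 18 mm (along the hook), 20 mm (across it) and -6 to +14 mm (height) of the hook's seat, the rack is borne by the stand, upright within 0.25 rad (14 degrees) and at rest (slower than 0.05 m/s) (x of handle in the frame of hook_seat between -0.018 and 0.018 m and y of handle in the frame of hook_seat between -0.02 and 0.02 m and z of handle in the frame of hook_seat between -0.006 and 0.014 m and angle between rack's own z axis and vertical below 0.25 rad and linear speed of rack below 0.05 m/s and contact force between rack and stand above 0.5 N); the robot touches nothing.
It fails at once if the rack is tipped over (tilted more than 0.8 rad, 46 degrees) (angle between rack's own z axis and vertical above 0.8 rad).
It fails at once if the beaker is moved by more than 30 mm (distance of beaker from where it was at the start of the episode above 0.03 m).
It fails at once if the bottle is moved by more than 30 mm (distance of bottle from where it was at the start of the episode above 0.03 m).
It fails at once if the tube block is moved by more than 30 mm (distance of tube_block from where it was at the start of the episode above 0.03 m).
It also fails if it takes over 53 s, if anything falls off the work surface, if the arm or the gripper's body presses on something with over 40 N, if the wrist force passes 120 N, or if a joint passes its speed limit or range.

### The arm

A 6-joint arm with a two-finger parallel gripper is mounted at the origin on the work surface. World frame = base frame: x ahead of the robot, y to its left, z up, the work surface at z = 0. Lengths are in m, angles in degrees, forces in N, time in s.
With the tool pointing down it reaches from about 0.25 to 0.725 m from the base axis. Payload 9.7 kg.
Tool frame: the origin (TCP) lies between the finger pads; the fingertips stand bot.tcp_to_tips ahead of it and the grasp point (between the pads) lies 2 mm behind it (bot.tcp_to_tips is the distance from the TCP to the fingertips, in m); z points along the fingers, y is the line along which they close (so a half turn about z gives the same grasp; the last joint's range is limited). The gripper opens to 85 mm and grips with 20 to 120 N. Pads are 22 mm wide; open, the fingers measure 114 mm over their backs; the gripper's body (76 mm by 85 mm) begins 54 mm behind the grasp point. The pads swing forward as they close: fully open they stand 13 mm farther back than shut.
Start: joints at [64.744, 4.979, 10.078, 95.1, 0, 90], TCP at [0.235, 0.497, 0.248] pointing down, gripper open.
Joint ranges: [-179.16, 179.16], [-48.56, 103.87], [-65.8, 70.77], [-126.05, 130.52], [-82.76, 87.17], [-180, 180]. Speed limits (degrees/s): [127.2, 127.2, 147.25, 180, 180, 180].

### API

Orientations are given as [roll, pitch, yaw] about the fixed x, y, z axes, in that order (R = Rz(yaw) Ry(pitch) Rx(roll)).
In Python, from workcell import sensors, camera, camera_params, bot gives the robot as it stands.
- The arm moves only by the tool apply_moves, never from a script. Its argument "motion" is a list of rows, each an object with "jaw": the opening, from -1 (shut) to 1 (fully open); "xyz": the shift along the tool's x, y, z in mm, a list of three; "twist": the turn about the tool's z in rad. A call has 1 to 5 rows; each row is the pose to reach, as a shift and turn from the pose commanded when the call began, along the tool's axes at that moment; what a row does not reach only later rows make up. A row lasts 1/8 s, in which the tool goes at most 62.5 mm and 10.7 degrees, less where a joint would pass 70% of its speed; a pose out of reach is approached as far as the arm can. A call with a gripper value outside its range is refused whole. The fingers move at their own pace and stop on an object; "grip_force" is the grip in N (left out, the last holds). Time passes only in rows, so rows that repeat a pose let the fingers close. It gives the time, the measured TCP pose, the force, the opening and the grip force at its end, in the units of the state.
- sensors.get_obs(): the state, without advancing time (a new reading comes with each control period).
- camera(name): name is "side" or "top" or "wrist"; returns (picture, depth): 420x560x3 uint8, red, green, blue; 420x560 float32, m along the optical axis (not along the pixel's ray), 0 where there is no reading.
- camera_params(name): a dict with "mtx" (3x3 intrinsics, pixels), "rvec" (rotation vector, rad) and "tvec" (3), from world to camera coordinates, as OpenCV has them. Camera axes: x right, y down, z forward; pixel columns grow to the right and rows downward; lengths in m; the calibration is good to about 2 mm. A picture is of the moment at which its call begins: read the wrist's pose just before it. camera_params takes no time and is no camera call; for the wrist camera it gives the pose at the moment of the call.
- bot.job_done(): hands the job in; it is judged then, once.
The state is a dict: "time": time; "q": joint angles; "qd": joint speeds; "joint_efforts": joint torques, N m; "ee_pos": TCP position; "tcp_rot": TCP orientation; "wrist_force": force on the tool from outside, world axes, zero at the start; "torque": the same for the moment, N m; "opening": finger opening in m; "grasp_force": force on a finger pad.
Only numpy, scipy, OpenCV 4.12 (cv2) and the standard library are available. Lean on these libraries where they do the work, as an engineer would, in place of code of your own. Each camera call takes 0.05 s, during which the arm holds its last target. There are 200 camera calls.

## Working session

There is one attempt and no reset: what is moved stays moved. The work goes in short steps, Python scripts to look and compute and a tool call to move; the robot and the scene stay as the last step left them, time stands still between calls to the robot, and variables do not carry over. Pictures are saved under pics/ and viewed, at most 10 in all, crops included, and the job is handed in when it is done.

Besides the shell and the picture viewer there is one more tool, called after "Request:" by a JSON object that holds its "method" and its "body", one argument or row to a line. apply_moves: Moves the arm, as the interface text tells. Its arguments: {"type":"object","properties":{"motion":{"type":"array","items":{"type":"object","properties":{"jaw":{"type":"number"},"xyz":{"type":"array","items":{"type":"number"}},"twist":{"type":"number"}}}},"grip_force":{"type":"number"}},"required":["motion"]}

```bash
ls; mkdir -p pics; python3 - <<'E'
from workcell import sensors,camera,camera_params,bot
import cv2,numpy as np
o=sensors.get_obs();print(o['time'],o['ee_pos'],o['tcp_rot'],o['opening'],bot.tcp_to_tips)
for n in ['side','top']:
    im,d=camera(n);cv2.imwrite(f'pics/{n}0.png',im[:,:,::-1]);np.savez(f'{n}0.npz',im=im,d=d)
    p=camera_params(n);R=cv2.Rodrigues(np.array(p['rvec'],float))[0];print(n,-R.T@np.array(p['tvec']).ravel(),R[2])
E
```

```text
pics
0.0 [0.23457183 0.49725482 0.24757929] [-1.79924846e+02 -2.41479850e-03  1.54745726e+02] 0.0852400975300238 0.017
side [-0.08872889 -0.95640542  1.13549964] [ 0.4680002   0.60942093 -0.63998589]
top [ 0.28617324 -0.04412622  1.74937225] [ 0.19625654 -0.01534248 -0.98043255]
```

View pics/side0.png

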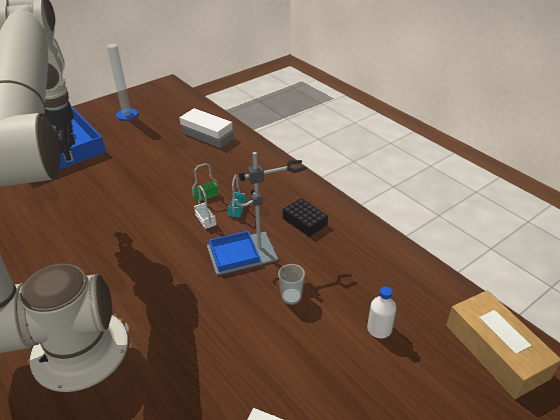

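View pics/top0.png

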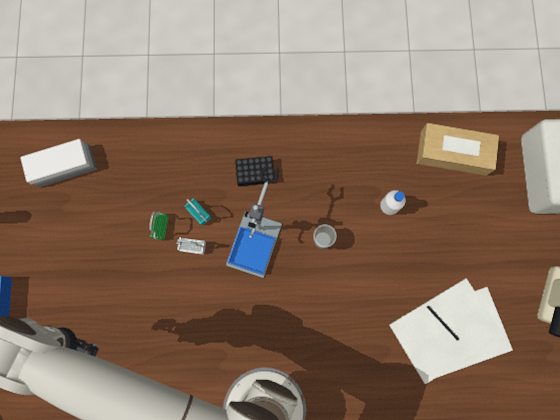

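The side view shows the white rack at about (205,215), with green (205,190) and turquoise (237,205) look-alikes beside it and the stand rod at (257,200). In the top view the rack is at (191,246), the tray at (253,250) and the stand head at (256,213).

```bash
cat > h.py <<'E'
import numpy as np,cv2
from workcell import camera_params
def par(n):
    p=camera_params(n);return np.array(p['mtx'],float),cv2.Rodrigues(np.array(p['rvec'],float))[0],np.array(p['tvec'],float).ravel()
def cloud(n,d):
    K,R,t=par(n);v,u=np.mgrid[:d.shape[0],:d.shape[1]]
    c=np.stack([(u-K[0,2])/K[0,0]*d,(v-K[1,2])/K[1,1]*d,d],-1)
    return (c-t)@R
def proj(n,P):
    K,R,t=par(n);c=np.atleast_2d(P)@R.T+t;q=c@K.T;return q[:,:2]/q[:,2:]
def ray(n,uv,z):
    K,R,t=par(n);o=-R.T@t;r=R.T@np.linalg.solve(K,[uv[0],uv[1],1.]);return o+r*(z-o[2])/r[2]
E
python3 - <<'E'
from h import *
for n in ['side','top']:
    f=np.load(n+'0.npz');im,d=f['im'],f['d'];P=cloud(n,d);hsv=cv2.cvtColor(im,cv2.COLOR_RGB2HSV).astype(int)
    H,S,V=hsv[...,0],hsv[...,1],hsv[...,2]
    near=(P[...,0]>.2)&(P[...,0]<.85)&(abs(P[...,1])<.5)&(d>0)
    w=near&(S<60)&(V>120)&(P[...,2]>.01)
    blue=near&(H>105)&(H<125)&(S>150)&(P[...,2]<.06)
    for nm,m in [('white',w),('blue',blue),('high',near&(P[...,2]>.15)),('green/turq',near&(H>55)&(H<100)&(S>120))]:
        k,l,s,c=cv2.connectedComponentsWithStats(m.astype(np.uint8))
        for i in range(1,k):
            if s[i,4]>=12:
                q=P[l==i];lo,hi=q.min(0),q.max(0)
                print(n,nm,s[i],'x',lo[0].round(3),hi[0].round(3),'y',lo[1].round(3),hi[1].round(3),'z',lo[2].round(3),hi[2].round(3))
sw=[('side',170,140,150,150),('top',130,160,150,130)]
t=[]
for n,x,y,w,h in sw:
    im=np.load(n+'0.npz')['im'][y:y+h,x:x+w];t.append(cv2.resize(im,(400,400*h//w),interpolation=cv2.INTER_CUBIC))
hh=max(a.shape[0] for a in t);o=np.zeros((hh,800,3),np.uint8)
for i,a in enumerate(t):o[:a.shape[0],400*i:400*i+400]=a
cv2.imwrite('pics/crop0.png',o[:,:,::-1])
E
```

```text
side white [  9   0  35  37 632] x 0.2 0.263 y 0.322 0.492 z 0.658 0.706
side white [ 45  49  20  50 251] x 0.207 0.274 y 0.43 0.494 z 0.443 0.583
side white [194 163  12   7  18] x 0.555 0.597 y 0.327 0.34 z 0.125 0.137
side white [264 166  23   7  55] x 0.59 0.657 y -0.028 0.002 z 0.284 0.292
side white [232 174   4  12  19] x 0.604 0.639 y 0.185 0.219 z 0.119 0.135
side white [198 185   8  11  21] x 0.51 0.574 y 0.2 0.326 z 0.038 0.136
side white [232 197   2   9  12] x 0.595 0.609 y 0.175 0.193 z 0.044 0.07
side white [242 200  11   6  20] x 0.531 0.557 y 0.007 0.02 z 0.186 0.2
side white [194 202  22  25 284] x 0.488 0.537 y 0.18 0.27 z 0.011 0.094
side white [261 236   6   8  22] x 0.589 0.617 y 0.013 0.04 z 0.01 0.016
side white [264 243  10  11  33] x 0.577 0.604 y -0.039 0.005 z 0.01 0.016
side white [259 255  11   7  25] x 0.543 0.567 y -0.058 -0.024 z 0.01 0.015
side white [278 264  27  38 330] x 0.493 0.567 y -0.237 -0.166 z 0.01 0.1
side white [368 296  28  42 884] x 0.605 0.666 y -0.464 -0.403 z 0.01 0.137
side blue [ 209  231   51   41 1375] x 0.418 0.574 y -0.045 0.10
[... 1726 characters left out ...]
z 0.011 0.017
top white [   0  326  100   44 2231] x 0.2 0.28 y 0.306 0.479 z 0.655 0.715
top white [ 44 327  11   5  24] x 0.265 0.274 y 0.471 0.498 z 0.467 0.48
top blue [ 228  227   47   47 1362] x 0.423 0.573 y -0.042 0.107 z 0.003 0.045
top high [244 165  35  73 544] x 0.512 0.706 y -0.058 0.045 z 0.184 0.364
top high [395 192  10   9  42] x 0.627 0.652 y -0.445 -0.417 z 0.15 0.157
top high [   0  316  112   54 3950] x 0.2 0.299 y 0.29 0.499 z 0.248 0.715
top green/turq [191 199  20  21 107] x 0.602 0.678 y 0.166 0.233 z -0.005 0.046
top green/turq [185 203  20  22 130] x 0.585 0.656 y 0.184 0.251 z -0.0 0.049
top green/turq [152 214  16  26 279] x 0.541 0.621 y 0.307 0.36 z 0.001 0.068
```

View pics/crop0.png

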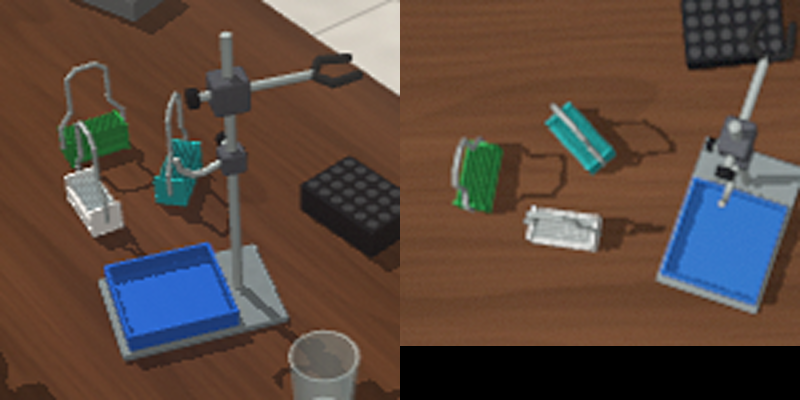

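```bash
python3 - <<'E'
from h import *
def rect(pts):
    r=cv2.minAreaRect(pts.astype(np.float32));return np.round(r[0],4),np.round(r[1],4),round(r[2],1)
for n in ['side','top']:
    f=np.load(n+'0.npz');im,d=f['im'],f['d'];P=cloud(n,d);hsv=cv2.cvtColor(im,cv2.COLOR_RGB2HSV).astype(int)
    H,S,V=hsv[...,0],hsv[...,1],hsv[...,2];X,Y,Z=P[...,0],P[...,1],P[...,2]
    box=(X>.48)&(X<.55)&(Y>.15)&(Y<.3)&(S<70)
    c=P[box&(Z>.03)&(Z<.05)];print(n,'cradle',len(c),rect(c[:,:2]))
    h=P[box&(Z>.115)];print('bar',h.round(3).tolist())
    b=P[(H>105)&(H<125)&(S>150)&(Z<.06)&(Z>.0)&(X>.4)&(X<.6)&(abs(Y)<.15)];print('tray',rect(b[:,:2]))
    r=P[(Z>.31)&(Z<.37)&(X>.54)&(X<.62)&(abs(Y)<.05)];print('rod',len(r),r.mean(0))
    r=P[(Z>.21)&(Z<.26)&(X>.54)&(X<.62)&(abs(Y)<.05)];print('rodmid',len(r),r.mean(0) if len(r) else 0)
    a=P[(Z>.27)&(Z<.30)&(X>.6)&(X<.75)&(Y<.02)&(Y>-.1)];v=np.linalg.svd(a[:,:2]-a[:,:2].mean(0))[2][0];print('clamp',a.mean(0),np.degrees(np.arctan2(v[1],v[0])))
    k=P[(Z>.265)&(Z<.305)&(X<.56)&(X>.5)&(abs(Y)<.06)];print('knob',len(k),k.min(0) if len(k) else 0,k.mean(0) if len(k) else 0)
    k=P[(Z>.17)&(Z<.24)&(X<.56)&(X>.48)&(abs(Y)<.07)];print('hook',len(k),k[k[:,0].argsort()][::max(1,len(k)//8)].round(3).tolist())
    L=P[(Z>.12)&(Z<.6)&(X>.3)&((Y>.12)|(X>.72))&~box];print('tall',len(L),rect(L[:,:2]) ,L.max(0),L.min(0))
E
```

```text
side cradle 169 (array([0.5154, 0.225 ]), array([0.0929, 0.0394]), 79.4)
bar [[0.518, 0.24, 0.134], [0.515, 0.242, 0.13], [0.516, 0.237, 0.133], [0.517, 0.232, 0.135], [0.52, 0.253, 0.117], [0.521, 0.248, 0.119], [0.514, 0.227, 0.136], [0.521, 0.234, 0.128], [0.516, 0.245, 0.12], [0.515, 0.23, 0.129], [0.516, 0.225, 0.132], [0.517, 0.221, 0.134], [0.513, 0.22, 0.132], [0.514, 0.215, 0.135], [0.512, 0.213, 0.133], [0.518, 0.218, 0.127], [0.512, 0.208, 0.132], [0.514, 0.211, 0.126], [0.514, 0.206, 0.128], [0.511, 0.207, 0.126], [0.512, 0.202, 0.128], [0.513, 0.204, 0.123], [0.516, 0.204, 0.122], [0.51, 0.201, 0.122], [0.514, 0.2, 0.12], [0.51, 0.201, 0.118], [0.514, 0.202, 0.115]]
tray (array([0.4997, 0.0314]), array([0.1276, 0.1322]), 70.5)
rod 66 [0.56933556 0.00341301 0.3349144 ]
rodmid 68 [0.56860223 0.00191781 0.23057892]
clamp [ 0.65855799 -0.02786884  0.28673373] 160.2571746695497
knob 140 [ 0.52595153 -0.01037359  0.26586251] [0.54725019 0.00692707 0.28807169]
hook 85 [[0.513, 0.026, 0.211], [0.516, 0.022, 0.201], [0.523, 0.023, 0.19], [0.531, 0.019, 0.192], [0.541, 0.014, 0.19
[... 1143 characters left out ...]
, 0.124], [0.509, 0.2, 0.117], [0.51, 0.198, 0.115]]
tray (array([0.4982, 0.0322]), array([0.1188, 0.1237]), 70.4)
rod 34 [0.56860026 0.00479647 0.33848672]
rodmid 4 [0.56034091 0.00097305 0.21379131]
clamp [ 0.6600479  -0.02655215  0.28891933] 161.11723472169297
knob 88 [ 0.52757443 -0.00793691  0.27443969] [0.54430884 0.01250438 0.2920185 ]
hook 43 [[0.512, 0.024, 0.217], [0.517, 0.021, 0.208], [0.525, 0.025, 0.194], [0.531, 0.016, 0.19], [0.537, 0.019, 0.192], [0.541, 0.019, 0.184], [0.556, 0.004, 0.203], [0.557, 0.003, 0.21], [0.559, -0.003, 0.218]]
tall 1100 (array([ 0.7187, -0.3039]), array([0.153 , 1.3139]), 7.5) [0.87422574 0.33820339 0.17962058] [ 0.55770184 -0.9469477   0.12004614]
```

Request:
{"method": "apply_moves", "body": {
  "motion": [
    {"jaw": 1, "xyz": [-60, 0, -50]},
    {"jaw": 1, "xyz": [-120, 0, -100]},
    {"jaw": 1, "xyz": [-180, 0, -120]},
    {"jaw": 1, "xyz": [-240, 0, -120]},
    {"jaw": 1, "xyz": [-300, 0, -120]}
  ]
}}

```text
validation failed for argument at $.mo...
```

Request:
{"method": "apply_moves", "body": {
  "motion": [
    {"jaw": 1.0, "xyz": [-60, 0, -50], "twist": 0.0},
    {"jaw": 1.0, "xyz": [-120, 0, -100], "twist": 0.0},
    {"jaw": 1.0, "xyz": [-180, 0, -120], "twist": 0.0},
    {"jaw": 1.0, "xyz": [-240, 0, -120], "twist": 0.0},
    {"jaw": 1.0, "xyz": [-300, 0, -120], "twist": 0.0}
  ],
  "grip_force": 40
}}

```text
time: 0.72
ee_pos: [0.4865, 0.3784, 0.3679]
tcp_rot: [179.9, 0.0, 154.8]
wrist_force: [0.4, 0.6, -0.3]
opening: 0.0853
grasp_force: 0.0
```

Request:
{"method": "apply_moves", "body": {
  "motion": [
    {"jaw": 1.0, "xyz": [-25, 50, 0], "twist": 0.0},
    {"jaw": 1.0, "xyz": [-50, 100, 0], "twist": 0.0},
    {"jaw": 1.0, "xyz": [-75, 150, 0], "twist": 0.0},
    {"jaw": 1.0, "xyz": [-100, 200, 0], "twist": 0.0},
    {"jaw": 1.0, "xyz": [-100, 200, 0], "twist": 0.0}
  ]
}}

```text
time: 1.35
ee_pos: [0.5669, 0.444, 0.3564]
tcp_rot: [178.2, 0.9, 154.7]
wrist_force: [0.2, 0.1, 0.7]
opening: 0.0853
grasp_force: 0.0
```

Request:
{"method": "apply_moves", "body": {
  "motion": [
    {"jaw": 1.0, "xyz": [-30, 54, 0], "twist": 0.0},
    {"jaw": 1.0, "xyz": [-60, 108, 0], "twist": 0.0},
    {"jaw": 1.0, "xyz": [-90, 162, 0], "twist": 0.0},
    {"jaw": 1.0, "xyz": [-120, 216, 0], "twist": 0.0},
    {"jaw": 1.0, "xyz": [-150, 270, 0], "twist": 0.0}
  ]
}}

```text
time: 1.98
ee_pos: [0.6397, 0.4912, 0.2743]
tcp_rot: [175.5, 2.3, 154.7]
wrist_force: [0.5, 0.7, -0.3]
opening: 0.0857
grasp_force: 0.0
```

```bash
python3 - <<'E'
from workcell import sensors,bot
from scipy.spatial.transform import Rotation as R
o=sensors.get_obs();print(o['q'],o['ee_pos'],o['tcp_rot']);print(R.from_euler('xyz',o['tcp_rot'],degrees=True).as_matrix().round(3));print([a for a in dir(bot) if a[0]!='_'])
E
```

```text
[3.75162140e+01 4.72463153e+01 7.07224892e+01 1.08381061e+02
 1.71858749e-02 6.27715698e+01] [0.63970098 0.49124885 0.27429819] [175.45916638   2.31355022 154.6536711 ]
[[-0.903  0.424  0.07 ]
 [ 0.428  0.902  0.054]
 [-0.04   0.079 -0.996]]
['PlanningError', 'job_done', 'tcp_to_tips']
```

Request:
{"method": "apply_moves", "body": {
  "motion": [
    {"jaw": 1.0, "xyz": [25, -50, 0], "twist": 0.0},
    {"jaw": 1.0, "xyz": [50, -100, 0], "twist": 0.0},
    {"jaw": 1.0, "xyz": [75, -150, 0], "twist": 0.0}
  ]
}}

```text
time: 2.35
ee_pos: [0.552, 0.4223, 0.2675]
tcp_rot: [175.5, 2.3, 154.7]
wrist_force: [0.2, 0.5, 1.6]
opening: 0.0859
grasp_force: 0.0
```

```bash
cat >> h.py <<'E'
from workcell import sensors
from scipy.spatial.transform import Rotation as Ro
def st():
    o=sensors.get_obs();M=Ro.from_euler('xyz',o['tcp_rot'],degrees=True).as_matrix();return o,np.array(o['ee_pos']),M
def mv(*W):
    o,p,M=st();z=M[:,2];print('t',round(o['time'],2),'p',p.round(4),'tilt',np.degrees(np.arccos(-z[2])).round(1),'az',np.degrees(np.arctan2(z[1],z[0])).round(1),'yaxis',M[:,1].round(3),'q',np.round(o['q'],1))
    for w in W: print(w,'->',(M.T@(np.array(w)-p)*1000).round(0),round(np.linalg.norm(np.array(w)-p)*1000))
E
python3 -c "
from h import *
mv([.45,.33,.43],[.5,.1,.43],[.5,-.21,.43],[.58,-.28,.33])"
```

```text
t 2.35 p [0.552  0.4223 0.2675] tilt 5.1 az 37.7 yaxis [0.424 0.902 0.079] q [37.4 21.5 31.7 95.1  0.  62.7]
[0.45, 0.33, 0.43] -> [  46. -114. -174.] 213
[0.5, 0.1, 0.43] -> [ -97. -300. -183.] 365
[0.5, -0.21, 0.43] -> [-230. -580. -200.] 655
[0.58, -0.28, 0.33] -> [-328. -617.  -98.] 706
```

Request:
{"method": "apply_moves", "body": {
  "motion": [
    {"jaw": 1.0, "xyz": [15, -38, -58], "twist": 0.0},
    {"jaw": 1.0, "xyz": [30, -76, -116], "twist": 0.0},
    {"jaw": 1.0, "xyz": [46, -114, -174], "twist": -0.1},
    {"jaw": 1.0, "xyz": [10, -165, -177], "twist": -0.17},
    {"jaw": 1.0, "xyz": [-25, -210, -180], "twist": -0.17}
  ]
}}

```text
time: 2.98
ee_pos: [0.4716, 0.2185, 0.4339]
tcp_rot: [175.8, 3.2, 164.6]
wrist_force: [1.2, -1.0, 0.2]
opening: 0.0857
grasp_force: 0.0
```

```bash
python3 -c "
from h import *
mv([.5,.1,.43],[.5,-.21,.42],[.58,-.28,.33])"
```

```text
t 2.98 p [0.4716 0.2185 0.4339] tilt 5.3 az 37.2 yaxis [0.262 0.962 0.073] q [ 24.2   4.9  31.6 111.6   1.2  39.6]
[0.5, 0.1, 0.43] -> [ -59. -107.   -1.] 122
[0.5, -0.21, 0.42] -> [-140. -406.   -8.] 430
[0.58, -0.28, 0.33] -> [-231. -459.   84.] 521
```

Request:
{"method": "apply_moves", "body": {
  "motion": [
    {"jaw": 1.0, "xyz": [-20, -59, 0], "twist": 0.0},
    {"jaw": 1.0, "xyz": [-40, -118, 0], "twist": 0.0},
    {"jaw": 1.0, "xyz": [-60, -177, 0], "twist": 0.0},
    {"jaw": 1.0, "xyz": [-80, -236, 0], "twist": 0.0},
    {"jaw": 1.0, "xyz": [-100, -295, 0], "twist": 0.0}
  ]
}}

```text
time: 3.6
ee_pos: [0.4901, -0.0931, 0.4164]
tcp_rot: [175.9, 3.1, 164.4]
wrist_force: [0.3, 0.6, 0.2]
opening: 0.0853
grasp_force: 0.0
```

```bash
python3 -c "
from h import *
mv([.53,-.24,.38],[.6,-.29,.32],[.6+.81,-.29-.59,.32],[.6+.81,-.29-.59,.32+.5])"
```

```text
t 3.6 p [ 0.4901 -0.0931  0.4164] tilt 5.1 az 37.1 yaxis [0.265 0.962 0.071] q [-12.9   2.4  26.8 111.1   3.9   2.8]
[0.53, -0.24, 0.38] -> [ -76. -133.   31.] 156
[0.6, -0.29, 0.32] -> [-153. -167.   93.] 245
[1.4100000000000001, -0.8799999999999999, 0.32] -> [-1091.  -520.   119.] 1214
[1.4100000000000001, -0.8799999999999999, 0.8200000000000001] -> [-1118.  -484.  -379.] 1276
```

Request:
{"method": "apply_moves", "body": {
  "motion": [
    {"jaw": 1.0, "xyz": [-38, -50, 5], "twist": 0.0},
    {"jaw": 1.0, "xyz": [-76, -95, 25], "twist": 0.0},
    {"jaw": 1.0, "xyz": [-115, -125, 60], "twist": 0.0},
    {"jaw": 1.0, "xyz": [-160, -150, 85], "twist": 0.0},
    {"jaw": 1.0, "xyz": [-220, -175, 90], "twist": 0.0}
  ]
}}

```text
time: 4.22
ee_pos: [0.6466, -0.3023, 0.3263]
tcp_rot: [175.9, 2.8, 164.3]
wrist_force: [0.8, -0.3, 1.5]
opening: 0.0854
grasp_force: 0.0
```

Request:
{"method": "apply_moves", "body": {
  "motion": [
    {"jaw": 1.0, "xyz": [-57, -22, 0], "twist": 0.0},
    {"jaw": 1.0, "xyz": [-114, -44, 0], "twist": 0.0},
    {"jaw": 1.0, "xyz": [-171, -66, 0], "twist": 0.0},
    {"jaw": 1.0, "xyz": [-228, -88, 0], "twist": 0.0},
    {"jaw": 1.0, "xyz": [-285, -110, 0], "twist": 0.0}
  ]
}}

```text
time: 4.85
ee_pos: [0.7275, -0.3781, 0.2618]
tcp_rot: [176.7, 6.6, 164.2]
wrist_force: [-0.6, -0.3, -0.1]
opening: 0.0852
grasp_force: 0.0
```

```bash
python3 -c "
from h import *
mv()"
```

```text
t 4.85 p [ 0.7275 -0.3781  0.2618] tilt 7.4 az 11.2 yaxis [0.266 0.962 0.058] q [-29.   48.3  70.8 106.8   4.7 -13.1]
```

```bash
python3 -c "
from h import *
o,p,M=st()
for e in (0,25,40):
  e=np.radians(e);a=np.radians(-40);print((M.T@np.array([np.cos(e)*np.cos(a),np.cos(e)*np.sin(a),np.sin(e)])*1000).round())"
```

```text
[-906. -415.   80.]
[-870. -352. -346.]
[-768. -281. -576.]
```

Request:
{"method": "apply_moves", "body": {
  "motion": [
    {"jaw": 1.0, "xyz": [-870, -350, -350], "twist": 0.0},
    {"jaw": 1.0, "xyz": [-870, -350, -350], "twist": 0.0},
    {"jaw": 1.0, "xyz": [-870, -350, -350], "twist": 0.0},
    {"jaw": 1.0, "xyz": [-870, -350, -350], "twist": 0.0},
    {"jaw": 1.0, "xyz": [-870, -350, -350], "twist": 0.0}
  ]
}}

```text
time: 5.48
ee_pos: [0.7415, -0.4294, 0.2436]
tcp_rot: [177.5, 9.9, 164.0]
wrist_force: [0.1, -0.1, -0.1]
opening: 0.0854
grasp_force: 0.0
```

```bash
python3 -c "
from h import *
mv()"
```

```text
t 5.47 p [ 0.7415 -0.4294  0.2436] tilt 10.2 az -2.0 yaxis [0.269 0.962 0.042] q [-31.7  49.8  70.7 102.    5.  -15.4]
```

```bash
cat >> h.py <<'E'
def push(az,e):
    o,p,M=st();e=np.radians(e);a=np.radians(az);print('push',(M.T@np.array([np.cos(e)*np.cos(a),np.cos(e)*np.sin(a),np.sin(e)])*1000).round())
E
python3 -c "
from h import *
push(-10,30)"
```

```text
push [-935.  106. -339.]
```

Request:
{"method": "apply_moves", "body": {
  "motion": [
    {"jaw": 1.0, "xyz": [-935, 100, -340], "twist": 0.0},
    {"jaw": 1.0, "xyz": [-935, 100, -340], "twist": 0.0},
    {"jaw": 1.0, "xyz": [-935, 100, -340], "twist": 0.0},
    {"jaw": 1.0, "xyz": [-935, 100, -340], "twist": 0.0},
    {"jaw": 1.0, "xyz": [-935, 100, -340], "twist": 0.0}
  ]
}}

```text
time: 6.1
ee_pos: [0.8008, -0.3723, 0.2546]
tcp_rot: [178.1, 13.7, 163.9]
wrist_force: [0.4, -0.5, 0.2]
opening: 0.0853
grasp_force: 0.0
```

```bash
python3 -c "
from h import *
mv();push(-25,30);push(-20,38)"
```

```text
t 6.1 p [ 0.8008 -0.3723  0.2546] tilt 13.8 az -8.2 yaxis [0.27  0.962 0.032] q [-26.2  49.4  70.7  98.2   4.2  -9.8]
push [-950. -124. -288.]
push [-909.  -39. -414.]
```

Request:
{"method": "apply_moves", "body": {
  "motion": [
    {"jaw": 1.0, "xyz": [-930, -60, -370], "twist": 0.0},
    {"jaw": 1.0, "xyz": [-930, -60, -370], "twist": 0.0},
    {"jaw": 1.0, "xyz": [-930, -60, -370], "twist": 0.0},
    {"jaw": 1.0, "xyz": [-930, -60, -370], "twist": 0.0},
    {"jaw": 1.0, "xyz": [-930, -60, -370], "twist": 0.0}
  ]
}}

```text
time: 6.72
ee_pos: [0.8241, -0.3629, 0.2783]
tcp_rot: [178.6, 17.5, 163.7]
wrist_force: [0.3, -0.3, 1.0]
opening: 0.0853
grasp_force: 0.0
```

Request:
{"method": "apply_moves", "body": {
  "motion": [
    {"jaw": 1.0, "xyz": [-900, -80, -440], "twist": 0.0},
    {"jaw": 1.0, "xyz": [-900, -80, -440], "twist": 0.0},
    {"jaw": 1.0, "xyz": [-900, -80, -440], "twist": 0.0},
    {"jaw": 1.0, "xyz": [-900, -80, -440], "twist": 0.0},
    {"jaw": 1.0, "xyz": [-900, -80, -440], "twist": 0.0}
  ]
}}

```text
time: 7.35
ee_pos: [0.8272, -0.3565, 0.3263]
tcp_rot: [179.1, 21.5, 163.6]
wrist_force: [0.0, 0.5, -0.7]
opening: 0.0856
grasp_force: 0.0
```

```bash
python3 -c "
from h import *
mv();push(-25,30);push(-25,38)"
```

```text
t 7.35 p [ 0.8272 -0.3565  0.3263] tilt 21.5 az -13.9 yaxis [0.276 0.961 0.014] q [-24.5  45.3  70.7  94.2   3.8  -7.5]
push [-980. -128. -154.]
push [-950. -114. -290.]
```

Request:
{"method": "apply_moves", "body": {
  "motion": [
    {"jaw": 1.0, "xyz": [-980, -100, -150], "twist": 0.0},
    {"jaw": 1.0, "xyz": [-980, -100, -150], "twist": 0.0},
    {"jaw": 1.0, "xyz": [-980, -100, -150], "twist": 0.0},
    {"jaw": 1.0, "xyz": [-980, -100, -150], "twist": 0.0},
    {"jaw": 1.0, "xyz": [-980, -100, -150], "twist": 0.0}
  ]
}}

```text
time: 7.98
ee_pos: [0.8656, -0.3664, 0.3197]
tcp_rot: [179.6, 25.4, 163.6]
wrist_force: [0.3, -0.3, 0.4]
opening: 0.0852
grasp_force: 0.0
```

Request:
{"method": "apply_moves", "body": {
  "motion": [
    {"jaw": 1.0, "xyz": [-980, -80, -150], "twist": 0.0},
    {"jaw": 1.0, "xyz": [-980, -80, -150], "twist": 0.0},
    {"jaw": 1.0, "xyz": [-980, -80, -150], "twist": 0.0},
    {"jaw": 1.0, "xyz": [-980, -80, -150], "twist": 0.0},
    {"jaw": 1.0, "xyz": [-980, -80, -150], "twist": 0.0}
  ]
}}

```text
time: 8.6
ee_pos: [0.8931, -0.3691, 0.3331]
tcp_rot: [180.0, 29.5, 163.6]
wrist_force: [-0.6, 0.2, -0.5]
opening: 0.0852
grasp_force: 0.0
```

Request:
{"method": "apply_moves", "body": {
  "motion": [
    {"jaw": 1.0, "xyz": [-980, -80, -150], "twist": 0.0},
    {"jaw": 1.0, "xyz": [-980, -80, -150], "twist": 0.0},
    {"jaw": 1.0, "xyz": [-980, -80, -150], "twist": 0.0},
    {"jaw": 1.0, "xyz": [-980, -80, -150], "twist": 0.0},
    {"jaw": 1.0, "xyz": [-980, -80, -150], "twist": 0.0}
  ]
}}

```text
time: 9.22
ee_pos: [0.9105, -0.3707, 0.3605]
tcp_rot: [-179.6, 33.5, 163.6]
wrist_force: [-0.1, 0.2, 0.4]
opening: 0.0855
grasp_force: 0.0
```

```bash
python3 -c "
from h import *
mv([.70,-.3,.45],[.45,-.2,.45],[.4,0,.45],[.4,.2,.4],[.42,.25,.30])"
```

```text
t 9.22 p [ 0.9105 -0.3707  0.3605] tilt 33.5 az -17.2 yaxis [ 0.286  0.958 -0.006] q [-23.   45.8  70.7  81.6   3.2  -5.5]
[0.7, -0.3, 0.45] -> [ 136.    7. -197.] 239
[0.45, -0.2, 0.45] -> [ 359.   31. -345.] 499
[0.4, 0, 0.45] -> [ 446.  208. -404.] 637
[0.4, 0.2, 0.4] -> [ 521.  400. -395.] 767
[0.42, 0.25, 0.3] -> [ 572.  455. -309.] 793
```

Request:
{"method": "apply_moves", "body": {
  "motion": [
    {"jaw": 1.0, "xyz": [36, 2, -50], "twist": 0.0},
    {"jaw": 1.0, "xyz": [72, 4, -100], "twist": 0.0},
    {"jaw": 1.0, "xyz": [110, 6, -150], "twist": 0.0},
    {"jaw": 1.0, "xyz": [155, 10, -190], "twist": 0.0},
    {"jaw": 1.0, "xyz": [205, 14, -226], "twist": 0.0}
  ]
}}

```text
time: 9.85
ee_pos: [0.6469, -0.278, 0.4354]
tcp_rot: [-179.6, 33.6, 163.6]
wrist_force: [-0.1, 0.0, 2.1]
opening: 0.0851
grasp_force: 0.0
```

Request:
{"method": "apply_moves", "body": {
  "motion": [
    {"jaw": 1.0, "xyz": [50, 4, -34], "twist": 0.0},
    {"jaw": 1.0, "xyz": [100, 10, -70], "twist": 0.0},
    {"jaw": 1.0, "xyz": [150, 20, -110], "twist": 0.0},
    {"jaw": 1.0, "xyz": [175, 65, -130], "twist": 0.0},
    {"jaw": 1.0, "xyz": [195, 115, -145], "twist": 0.0}
  ]
}}

```text
time: 10.48
ee_pos: [0.4476, -0.0986, 0.4477]
tcp_rot: [-179.6, 33.7, 163.4]
wrist_force: [1.9, 0.4, -0.4]
opening: 0.0853
grasp_force: 0.0
```

```bash
python3 -c "
from h import *
mv([.42,.1,.42],[.463,.2406,.178],[.5157+.001,.2243,.093])"
```

```text
t 10.47 p [ 0.4476 -0.0986  0.4477] tilt 33.7 az -17.3 yaxis [ 0.289  0.957 -0.006] q [-10.1 -30.6  -3.4  83.7  -4.    5.4]
[0.42, 0.1, 0.42] -> [ 85. 182. -24.] 202
[0.463, 0.2406, 0.178] -> [218. 331. 177.] 434
[0.5167, 0.2243, 0.093] -> [218. 331. 278.] 485
```

Request:
{"method": "apply_moves", "body": {
  "motion": [
    {"jaw": 1.0, "xyz": [25, 55, -10], "twist": 0.0},
    {"jaw": 1.0, "xyz": [50, 110, -20], "twist": 0.0},
    {"jaw": 1.0, "xyz": [80, 165, -15], "twist": 0.0},
    {"jaw": 1.0, "xyz": [110, 205, 20], "twist": 0.0},
    {"jaw": 1.0, "xyz": [140, 240, 60], "twist": 0.0}
  ]
}}

```text
time: 11.1
ee_pos: [0.4377, 0.1562, 0.3172]
tcp_rot: [-179.7, 33.6, 163.6]
wrist_force: [1.0, 0.1, -0.3]
opening: 0.0851
grasp_force: 0.0
```

Request:
{"method": "apply_moves", "body": {
  "motion": [
    {"jaw": 1.0, "xyz": [30, 30, 40], "twist": 0.0},
    {"jaw": 1.0, "xyz": [60, 60, 80], "twist": 0.0},
    {"jaw": 1.0, "xyz": [70, 70, 100], "twist": 0.0},
    {"jaw": 1.0, "xyz": [70, 70, 100], "twist": 0.0}
  ]
}}

```text
time: 11.6
ee_pos: [0.4542, 0.2212, 0.1933]
tcp_rot: [-179.4, 33.4, 163.7]
wrist_force: [0.7, 0.2, 0.2]
opening: 0.0852
grasp_force: 0.0
```

```bash
python3 - <<'E'
from h import *
from workcell import camera
mv([.463,.2406,.178],[.5157+.001,.2243,.093])
im,d=camera('wrist');cv2.imwrite('pics/w1.png',im[:,:,::-1]);np.savez('w1.npz',im=im,d=d)
print(proj('wrist',[[.5157,.2243,.131],[.52,.25,.1],[.511,.1985,.1]]))
E
```

```text
t 11.6 p [0.4542 0.2212 0.1933] tilt 33.4 az -17.4 yaxis [ 0.286  0.958 -0.009] q [ 40.3 -22.  -25.6  67.  -27.7  51.8]
[0.463, 0.2406, 0.178] -> [ 6. 21. 14.] 26
[0.5167, 0.2243, 0.093] -> [  6.  22. 116.] 118
[[301.75463969 237.06945705]
 [336.03770204 198.53667561]
 [263.86234309 203.54995408]]
```

View pics/w1.png

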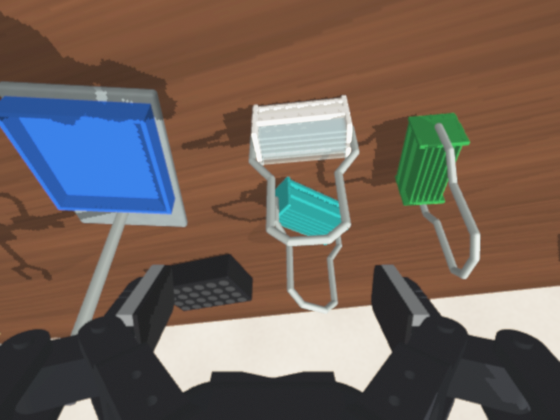

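The wrist view shows the rack handle bar at about (308,239), its legs at (272,195) and (342,192), and the fingers level and straddling it. I'll refine the handle position from depth.

```bash
python3 - <<'E'
from h import *
f=np.load('w1.npz');im,d=f['im'],f['d'];P=cloud('wrist',d);o,p,M=st()
S=cv2.cvtColor(im,cv2.COLOR_RGB2HSV)[...,1]
Z=P[...,2];b=(abs(P[...,0]-.515)<.04)&(abs(P[...,1]-.225)<.05)&(S<70)
q=P[b&(Z>.125)];print('bar',len(q),q.mean(0).round(4),q.min(0).round(4),q.max(0).round(4))
L=P[b&(Z>.08)&(Z<.11)]
v,_=cv2.Rodrigues(np.zeros(3)),0
s=(L-L.mean(0))@np.array([-.165*-1*-1,.986,0])
A,B=L[s>0],L[s<0];print('legs',A.mean(0).round(4),B.mean(0).round(4));c=(A.mean(0)+B.mean(0))/2;dy=(A-B.mean(0)).mean(0);print(c.round(4),np.linalg.norm(dy),np.degrees(np.arctan2(dy[1],dy[0])))
c[2]=.095;print('toolmove',(M.T@(c-p)*1000+[0,0,2]).round(1))
E
```

```text
bar 692 [0.5158 0.2292 0.1324] [0.4751 0.2024 0.125 ] [0.5232 0.2612 0.1993]
legs [0.5197 0.2541 0.0955] [0.5114 0.2034 0.0952]
[0.5156 0.2288 0.0953] 0.051398726951419595 80.72894043262582
toolmove [  8.4  25.4 116.5]
```

Request:
{"method": "apply_moves", "body": {
  "motion": [
    {"jaw": 1.0, "xyz": [7, 24, 10], "twist": 0.0},
    {"jaw": 1.0, "xyz": [7, 24, 55], "twist": 0.0},
    {"jaw": 1.0, "xyz": [7, 24, 95], "twist": 0.0},
    {"jaw": 1.0, "xyz": [7, 24, 116], "twist": 0.0},
    {"jaw": 1.0, "xyz": [7, 24, 116], "twist": 0.0}
  ]
}}

```text
time: 12.28
ee_pos: [0.5178, 0.2261, 0.0951]
tcp_rot: [-179.6, 33.5, 163.5]
wrist_force: [-0.4, 0.2, -0.0]
opening: 0.0851
grasp_force: 0.0
```

```bash
python3 - <<'E'
from h import *
from workcell import camera
mv([.5165,.228,.094])
im,d=camera('wrist');cv2.imwrite('pics/w2.png',im[:,:,::-1]);np.savez('w2.npz',im=im,d=d)
E
```

```text
t 12.28 p [0.5178 0.2261 0.0951] tilt 33.5 az -17.3 yaxis [ 0.288  0.958 -0.006] q [ 35.7 -13.4 -30.3  51.3 -26.2  47.2]
[0.5165, 0.228, 0.094] -> [ 2.  1. -0.] 3
```

View pics/w2.png

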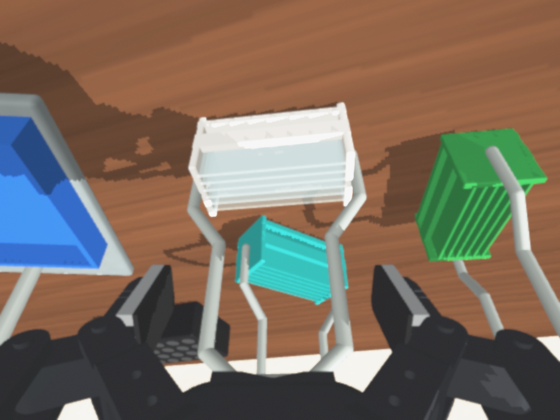

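The fingers straddle the legs, which are at columns 215 and 338 between fingers at 165 and 380, so the grasp is centred. Closing.

Request:
{"method": "apply_moves", "body": {
  "motion": [
    {"jaw": -1.0, "xyz": [0, 0, 0], "twist": 0.0},
    {"jaw": -1.0, "xyz": [0, 0, 0], "twist": 0.0},
    {"jaw": -1.0, "xyz": [0, 0, 0], "twist": 0.0},
    {"jaw": -1.0, "xyz": [0, 0, 0], "twist": 0.0},
    {"jaw": -1.0, "xyz": [0, 0, 0], "twist": 0.0}
  ],
  "grip_force": 60
}}

```text
time: 12.95
ee_pos: [0.518, 0.2275, 0.0966]
tcp_rot: [-179.7, 33.7, 163.5]
wrist_force: [-2.1, -3.0, 6.6]
opening: 0.0556
grasp_force: 62.0
```

```bash
python3 - <<'E'
from h import *
mv()
o,p,M=st();print('up 150',(M.T@[0,0,.15]*1000).round())
E
```

```text
t 12.95 p [0.518  0.2275 0.0966] tilt 33.7 az -17.0 yaxis [ 0.286  0.958 -0.004] q [ 35.8 -13.4 -30.2  51.3 -26.2  47.2]
up 150 [ -83.   -1. -125.]
```

Request:
{"method": "apply_moves", "body": {
  "motion": [
    {"jaw": -1.0, "xyz": [-11, 0, -17], "twist": 0.0},
    {"jaw": -1.0, "xyz": [-33, 0, -50], "twist": 0.0},
    {"jaw": -1.0, "xyz": [-61, 0, -92], "twist": 0.0},
    {"jaw": -1.0, "xyz": [-66, 0, -100], "twist": 0.0},
    {"jaw": -1.0, "xyz": [-66, 0, -100], "twist": 0.0}
  ]
}}

```text
time: 13.58
ee_pos: [0.5173, 0.2281, 0.2147]
tcp_rot: [-179.6, 33.6, 163.6]
wrist_force: [-0.7, 0.2, -2.4]
opening: 0.0552
grasp_force: 63.9
```

```bash
python3 - <<'E'
from h import *
from workcell import camera
mv()
t=[]
for n in ['side','top']:
    im,d=camera(n);np.savez(n+'2.npz',im=im,d=d);u=proj(n,[.5,.15,.18])[0].astype(int);x,y=u-[75,75]
    t.append(cv2.resize(im[y:y+150,x:x+150],(400,400),interpolation=cv2.INTER_CUBIC));print(n,x,y)
cv2.imwrite('pics/c2.png',np.hstack(t)[:,:,::-1])
E
```

```text
t 13.57 p [0.5173 0.2281 0.2147] tilt 33.6 az -17.1 yaxis [ 0.286  0.958 -0.005] q [ 35.9 -15.2 -18.4  65.  -26.2  47.3]
side 133 114
top 133 168
```

View pics/c2.png

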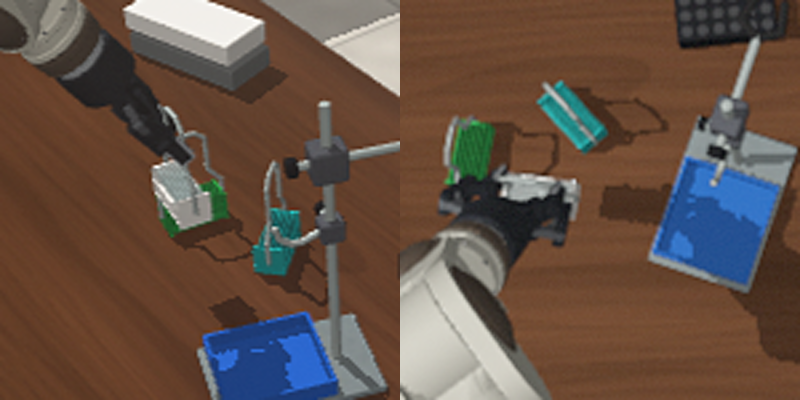

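```bash
python3 - <<'E'
from h import *
mv([.4715,.039,.2125],[.530,.0184,.1975],[.5377,.0157,.1595])
f=np.load('top2.npz');P=cloud('top',f['d']);im=f['im'];S=cv2.cvtColor(im,cv2.COLOR_RGB2HSV)[...,1]
q=P[(S<60)&(P[...,2]>.12)&(P[...,2]<.175)&(P[...,0]>.46)&(P[...,0]<.58)&(P[...,1]>.16)&(P[...,1]<.28)];print(len(q),q.min(0),q.max(0),cv2.minAreaRect(q[:,:2].astype(np.float32)))
f=np.load('side2.npz');P=cloud('side',f['d']);im=f['im'];S=cv2.cvtColor(im,cv2.COLOR_RGB2HSV)[...,1]
q=P[(S<60)&(P[...,2]>.10)&(P[...,2]<.175)&(P[...,0]>.46)&(P[...,0]<.58)&(P[...,1]>.16)&(P[...,1]<.28)];print(len(q),q.min(0),q.max(0))
E
```

```text
t 13.68 p [0.5168 0.2276 0.2125] tilt 33.4 az -17.3 yaxis [ 0.286  0.958 -0.008] q [ 35.9 -15.1 -18.6  64.9 -26.2  47.3]
[0.4715, 0.039, 0.2125] -> [  -8. -194.    7.] 194
[0.53, 0.0184, 0.1975] -> [ -51. -197.   54.] 210
[0.5377, 0.0157, 0.1595] -> [ -37. -197.   90.] 219
153 [0.48957163 0.18188571 0.12075253] [0.54174163 0.26588909 0.17390315] ((0.5204424262046814, 0.22184421122074127), (0.08312195539474487, 0.03895023465156555), 72.18321990966797)
357 [0.48990588 0.17886836 0.11621887] [0.53627284 0.27349798 0.1749596 ]
```

Request:
{"method": "apply_moves", "body": {
  "motion": [
    {"jaw": -1.0, "xyz": [-2, -30, 2], "twist": 0.0},
    {"jaw": -1.0, "xyz": [-4, -80, 4], "twist": 0.0},
    {"jaw": -1.0, "xyz": [-6, -130, 5], "twist": 0.0},
    {"jaw": -1.0, "xyz": [-8, -175, 6], "twist": 0.0},
    {"jaw": -1.0, "xyz": [-8, -194, 6], "twist": 0.0}
  ]
}}

```text
time: 14.3
ee_pos: [0.4702, 0.0371, 0.213]
tcp_rot: [-179.5, 33.4, 163.5]
wrist_force: [0.4, -0.5, -1.5]
opening: 0.0559
grasp_force: 64.6
```

Request:
{"method": "apply_moves", "body": {
  "motion": [
    {"jaw": -1.0, "xyz": [0, 0, 0], "twist": 0.0},
    {"jaw": -1.0, "xyz": [0, 0, 0], "twist": 0.0}
  ]
}}

```text
time: 14.55
ee_pos: [0.4714, 0.0395, 0.2139]
tcp_rot: [-179.5, 33.5, 163.6]
wrist_force: [-0.3, 1.0, -1.9]
opening: 0.0558
grasp_force: 64.6
```

```bash
python3 - <<'E'
from h import *
from workcell import camera
mv([.530,.0184,.1975],[.5377,.0157,.1595])
t=[]
for n,w in [('side',110),('wrist',0)]:
    im,d=camera(n);np.savez(n+'3.npz',im=im,d=d)
    if w:
        u=proj(n,[.5,.03,.2])[0].astype(int);x,y=u-w//2;print(n,x,y);im=im[y:y+w,x:x+w]
    t.append(cv2.resize(im,(400 if w else 400,400 if w else 300),interpolation=cv2.INTER_CUBIC))
t[1]=np.vstack([t[1],np.zeros((100,400,3),np.uint8)])
cv2.imwrite('pics/c3.png',np.hstack(t)[:,:,::-1])
print(proj('wrist',[.5362,.0167,.191]),proj('side',[[.5362,.0167,.191],[.470,.040,.247]]))
E
```

```text
t 14.55 p [0.4714 0.0395 0.2139] tilt 33.5 az -17.2 yaxis [ 0.286  0.958 -0.007] q [ 14.1 -36.  -33.   63.5 -16.7  26.3]
[0.53, 0.0184, 0.1975] -> [-43.  -3.  48.] 64
[0.5377, 0.0157, 0.1595] -> [-29.  -3.  84.] 89
side 175 149
[[264.46013733 302.64971589]] [[244.13460647 203.84923393]
 [218.11077361 193.36376544]]
```

View pics/c3.png

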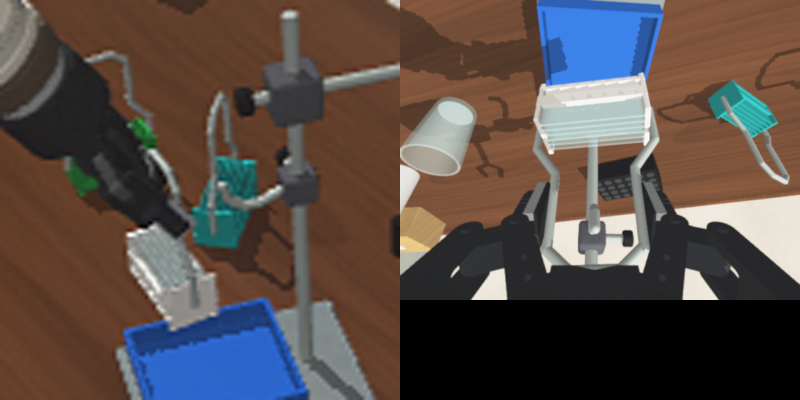

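The wrist view shows the hook tip centred between the handle legs: tip at column 594, legs at 549 and 640. The rack is upright. Advancing over the hook.

Request:
{"method": "apply_moves", "body": {
  "motion": [
    {"jaw": -1.0, "xyz": [-12, -1, 12], "twist": 0.0},
    {"jaw": -1.0, "xyz": [-24, -2, 25], "twist": 0.0},
    {"jaw": -1.0, "xyz": [-35, -3, 38], "twist": 0.0},
    {"jaw": -1.0, "xyz": [-43, -3, 48], "twist": 0.0},
    {"jaw": -1.0, "xyz": [-43, -3, 48], "twist": 0.0}
  ]
}}

```text
time: 15.28
ee_pos: [0.5307, 0.0177, 0.1977]
tcp_rot: [-179.5, 33.4, 163.6]
wrist_force: [-0.2, 0.4, -1.9]
opening: 0.0558
grasp_force: 64.9
```

```bash
python3 - <<'E'
from h import *
from workcell import camera
mv([.5365,.0157,.1595])
t=[]
for n,w in [('side',90),('top',90)]:
    im,d=camera(n);np.savez(n+'4.npz',im=im,d=d)
    u=proj(n,[.53,.02,.22])[0].astype(int);x,y=u-w//2;print(n,x,y);im=im[y:y+w,x:x+w]
    t.append(cv2.resize(im,(400,400),interpolation=cv2.INTER_CUBIC))
cv2.imwrite('pics/c4.png',np.hstack(t)[:,:,::-1])
E
```

```text
t 15.28 p [0.5307 0.0177 0.1977] tilt 33.4 az -17.3 yaxis [ 0.287  0.958 -0.007] q [  9.  -28.3 -30.5  57.1 -14.1  21.7]
[0.5365, 0.0157, 0.1595] -> [16. -0. 35.] 39
side 196 151
top 207 185
```

View pics/c4.png

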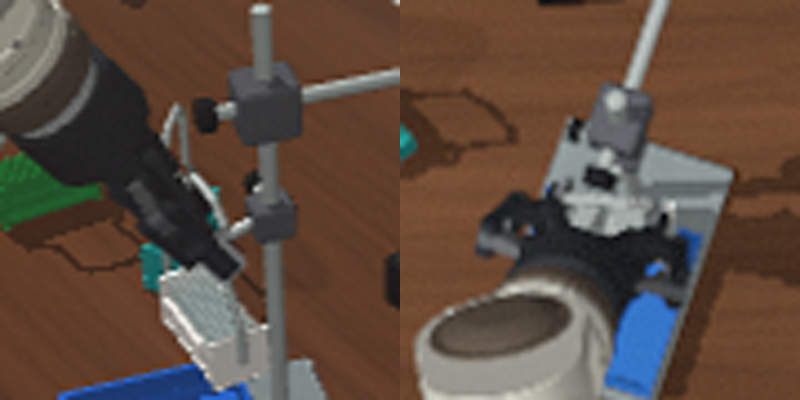

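The side view shows the bar over the hook, behind its tip at about crop (200,185), with the gripper clear of the knob at crop (205,115). Lowering.

Request:
{"method": "apply_moves", "body": {
  "motion": [
    {"jaw": -1.0, "xyz": [5, 0, 11], "twist": 0.0},
    {"jaw": -1.0, "xyz": [10, 0, 22], "twist": 0.0},
    {"jaw": -1.0, "xyz": [14, 0, 31], "twist": 0.0},
    {"jaw": -1.0, "xyz": [14, 0, 31], "twist": 0.0}
  ]
}}

```text
time: 15.88
ee_pos: [0.535, 0.0164, 0.1637]
tcp_rot: [-179.5, 33.4, 163.6]
wrist_force: [-0.6, 0.3, -1.4]
opening: 0.0554
grasp_force: 64.9
```

Request:
{"method": "apply_moves", "body": {
  "motion": [
    {"jaw": -1.0, "xyz": [2, 0, 3], "twist": 0.0},
    {"jaw": -1.0, "xyz": [2, 0, 3], "twist": 0.0}
  ]
}}

```text
time: 16.12
ee_pos: [0.5355, 0.0165, 0.1617]
tcp_rot: [-179.6, 33.6, 163.6]
wrist_force: [0.5, 0.4, -2.1]
opening: 0.0561
grasp_force: 64.9
```

Request:
{"method": "apply_moves", "body": {
  "motion": [
    {"jaw": -1.0, "xyz": [1, 0, 2], "twist": 0.0},
    {"jaw": -1.0, "xyz": [1, 0, 2], "twist": 0.0}
  ]
}}

```text
time: 16.38
ee_pos: [0.5361, 0.0164, 0.1612]
tcp_rot: [-179.6, 33.7, 163.6]
wrist_force: [-9.7, -0.2, 8.3]
opening: 0.0554
grasp_force: 64.9
```

```bash
python3 - <<'E'
from h import *
from workcell import camera
mv()
t=[]
for n,w in [('side',70),('wrist',0)]:
    im,d=camera(n);np.savez(n+'5.npz',im=im,d=d)
    if w:
        u=proj(n,[.53,.02,.2])[0].astype(int);x,y=u-w//2;print(n,x,y);im=im[y:y+w,x:x+w]
    else: im=im[140:420,140:420]
    t.append(cv2.resize(im,(400,400),interpolation=cv2.INTER_CUBIC))
cv2.imwrite('pics/c5.png',np.hstack(t)[:,:,::-1])
print(proj('side',[[.5362,.0167,.194],[.5117,.0254,.214]]))
E
```

```text
t 16.38 p [0.5361 0.0164 0.1612] tilt 33.7 az -17.1 yaxis [ 0.287  0.958 -0.005] q [  8.7 -27.7 -34.3  52.4 -14.   21.4]
side 206 166
[[244.07781381 203.02325925]
 [234.65187251 199.40435111]]
```

View pics/c5.png

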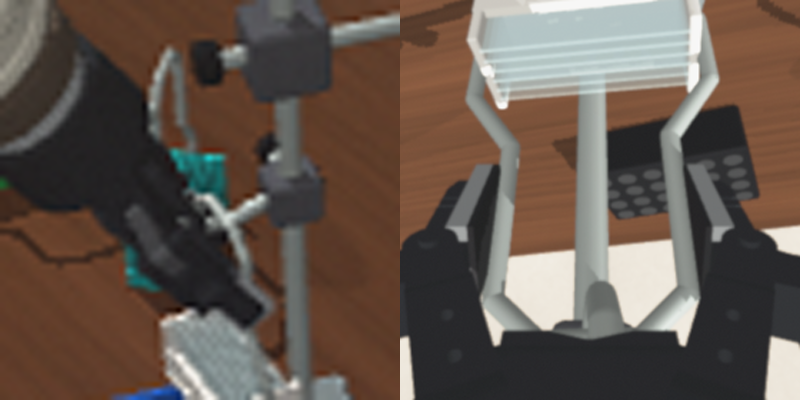

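The bar sits on the hook, at crop (212,205) against an expected 217,211. The hook tip is in front of it and centred between the legs. I'll relax slightly, then release.

Request:
{"method": "apply_moves", "body": {
  "motion": [
    {"jaw": -1.0, "xyz": [1, 0, -1], "twist": 0.0},
    {"jaw": -1.0, "xyz": [1, 0, -1], "twist": 0.0}
  ],
  "grip_force": 20
}}

```text
time: 16.73
ee_pos: [0.5341, 0.017, 0.1595]
tcp_rot: [-179.6, 33.5, 163.6]
wrist_force: [-5.6, 2.1, -1.0]
opening: 0.0559
grasp_force: 64.9
```

Request:
{"method": "apply_moves", "body": {
  "motion": [
    {"jaw": 0.6, "xyz": [1, 0, -1], "twist": 0.0},
    {"jaw": 1.0, "xyz": [1, 0, -1], "twist": 0.0},
    {"jaw": 1.0, "xyz": [1, 0, -1], "twist": 0.0},
    {"jaw": 1.0, "xyz": [1, 0, -1], "twist": 0.0}
  ]
}}

```text
time: 17.23
ee_pos: [0.5331, 0.0172, 0.1599]
tcp_rot: [-179.6, 33.5, 163.6]
wrist_force: [-0.6, 0.5, -0.2]
opening: 0.0853
grasp_force: 0.0
```

Request:
{"method": "apply_moves", "body": {
  "motion": [
    {"jaw": 1.0, "xyz": [0, 0, 0], "twist": 0.0},
    {"jaw": 1.0, "xyz": [0, 0, 0], "twist": 0.0},
    {"jaw": 1.0, "xyz": [0, 0, 0], "twist": 0.0},
    {"jaw": 1.0, "xyz": [0, 0, 0], "twist": 0.0}
  ]
}}

```text
time: 17.73
ee_pos: [0.5331, 0.0172, 0.1599]
tcp_rot: [-179.6, 33.5, 163.6]
wrist_force: [0.1, -0.2, -0.8]
opening: 0.0854
grasp_force: 0.0
```

Released with no residual force. Retreating along the tool axis.

Request:
{"method": "apply_moves", "body": {
  "motion": [
    {"jaw": 1.0, "xyz": [0, 0, -15], "twist": 0.0},
    {"jaw": 1.0, "xyz": [0, 0, -40], "twist": 0.0},
    {"jaw": 1.0, "xyz": [0, 0, -75], "twist": 0.0},
    {"jaw": 1.0, "xyz": [0, 0, -120], "twist": 0.0},
    {"jaw": 1.0, "xyz": [0, 0, -150], "twist": 0.0}
  ]
}}

```text
time: 18.35
ee_pos: [0.4528, 0.0419, 0.2881]
tcp_rot: [-179.7, 33.7, 163.5]
wrist_force: [-0.3, 0.4, -0.2]
opening: 0.0854
grasp_force: 0.0
```

Request:
{"method": "apply_moves", "body": {
  "motion": [
    {"jaw": 1.0, "xyz": [0, 0, 0], "twist": 0.0},
    {"jaw": 1.0, "xyz": [0, 0, 0], "twist": 0.0},
    {"jaw": 1.0, "xyz": [0, 0, 0], "twist": 0.0},
    {"jaw": 1.0, "xyz": [0, 0, 0], "twist": 0.0},
    {"jaw": 1.0, "xyz": [0, 0, 0], "twist": 0.0}
  ]
}}

```text
time: 18.98
ee_pos: [0.4539, 0.0415, 0.2844]
tcp_rot: [-179.6, 33.5, 163.6]
wrist_force: [-0.2, 0.7, 0.3]
opening: 0.0854
grasp_force: 0.0
```

```bash
python3 - <<'E'
from h import *
from workcell import camera
mv()
t=[]
I=[camera('wrist'),camera('side')]
im,d=I[0];P=cloud('wrist',d);S=cv2.cvtColor(im,cv2.COLOR_RGB2HSV)[...,1]
for lo,hi in [(.05,.11),(.185,.215)]:
    q=P[(S<70)&(P[...,2]>lo)&(P[...,2]<hi)&(abs(P[...,0]-.53)<.07)&(abs(P[...,1]-.02)<.07)];print(lo,len(q),q.mean(0).round(4),q.min(0).round(3),q.max(0).round(3))
a=cv2.resize(im,(400,300));s=I[1][0];u=proj('side',[.53,.02,.15])[0].astype(int);x,y=u-45
b=cv2.resize(s[y:y+90,x:x+90],(400,400),interpolation=cv2.INTER_CUBIC)
cv2.imwrite('pics/c6.png',np.hstack([np.vstack([a,np.zeros((100,400,3),np.uint8)]),b])[:,:,::-1])
w=camera('wrist')[0];print('wrist image change',cv2.absdiff(w,im).mean())
E
```

```text
t 18.98 p [0.4539 0.0415 0.2844] tilt 33.5 az -17.2 yaxis [ 0.287  0.958 -0.006] q [ 15.3 -36.3 -25.2  71.9 -17.2  27.3]
0.05 4776 [0.5276 0.0228 0.0927] [ 0.508 -0.022  0.062] [0.572 0.066 0.11 ]
0.185 2226 [0.5533 0.019  0.2   ] [ 0.511 -0.007  0.185] [0.59  0.047 0.215]
wrist image change 0.92671910430839
```

View pics/c6.png

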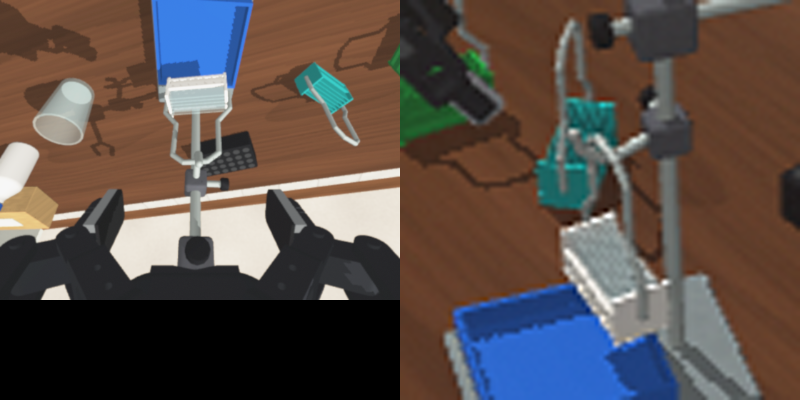

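The rack hangs on the hook over the tray, with the bar at side-crop (590,140). Its underside is at 62 mm against an expected 63, and the gripper is clear. One short settling call, then I hand it in.

Request:
{"method": "apply_moves", "body": {
  "motion": [
    {"jaw": 1.0, "xyz": [0, 0, 0], "twist": 0.0},
    {"jaw": 1.0, "xyz": [0, 0, 0], "twist": 0.0},
    {"jaw": 1.0, "xyz": [0, 0, 0], "twist": 0.0},
    {"jaw": 1.0, "xyz": [0, 0, 0], "twist": 0.0},
    {"jaw": 1.0, "xyz": [0, 0, 0], "twist": 0.0}
  ]
}}

```text
time: 19.75
ee_pos: [0.4539, 0.0417, 0.2849]
tcp_rot: [-179.6, 33.5, 163.6]
wrist_force: [-0.2, -0.6, -0.4]
opening: 0.0855
grasp_force: 0.0
```

Request:
{"method": "apply_moves", "body": {
  "motion": [
    {"jaw": 1.0, "xyz": [0, 0, 0], "twist": 0.0},
    {"jaw": 1.0, "xyz": [0, 0, 0], "twist": 0.0},
    {"jaw": 1.0, "xyz": [0, 0, 0], "twist": 0.0},
    {"jaw": 1.0, "xyz": [0, 0, 0], "twist": 0.0},
    {"jaw": 1.0, "xyz": [0, 0, 0], "twist": 0.0}
  ]
}}

```text
time: 20.38
ee_pos: [0.4539, 0.0417, 0.2849]
tcp_rot: [-179.6, 33.5, 163.6]
wrist_force: [-0.2, 0.3, 0.6]
opening: 0.0853
grasp_force: 0.0
```

```bash
python3 - <<'E'
from workcell import camera,bot
import cv2
a,_=camera('wrist')
for i in range(4): b,_=camera('wrist')
print('change',cv2.absdiff(a,b).mean(), cv2.absdiff(a,b)[100:220,230:340].mean())
print(bot.job_done())
E
```

```text
change 0.41828089569161 0.4724242424242424
the job is handed in; nothing more can be done
None
```

The rack hangs by its handle on the drain-stand hook over the blue tray, with the gripper clear and the other objects untouched; I handed it in at about 20.6 s, and the hand-in returned no verdict.

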